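# Load a connector into the hand test press and hold the probes on it

## Robot

A 6-joint arm with a two-finger parallel gripper is mounted at the origin on the work surface; the furniture and walls round the work are solid. World frame = base frame: x ahead of the robot, y to its left, z up, the work surface at z = 0. Lengths are in mm, angles in rad, forces in N, time in s.
With the tool pointing down it reaches from about 275 to 1000 mm from the base axis. Payload 8.4 kg.
Tool frame: the origin (TCP) lies at the very end of the fingers, on their centre line; the grasp point (between the pads) lies 19 mm behind it; z points along the fingers, y is the line along which they close (so a half turn about z gives the same grasp; the last joint's range is limited). The gripper opens to 85 mm and grips with 20 to 120 N. Pads are 22 mm wide; open, the fingers measure 114 mm over their backs; the gripper's body (76 mm by 85 mm) begins 54 mm behind the grasp point. The pads swing forward as they close: fully open they stand 13 mm farther back than shut.
Start: joints at [-1.254, 0.353, 1.633, -0, 1.155, -0.002], TCP at [195.891, -593.511, 231.281] pointing down, gripper open.
Joint ranges: [-2.63, 2.63], [-0.92, 2.1], [0.06, 2.66], [-1.3, 4.44], [0, 2.69], [-3.02, 3.02]. Speed limits (rad/s): [2.22, 2.22, 2.79, 3.14, 3.14, 3.14].

## Interface

Orientations are given as [roll, pitch, yaw] about the fixed x, y, z axes, in that order (R = Rz(yaw) Ry(pitch) Rx(roll)).
In Python, from rig import sensors, grab_frame, camera_params, order gives the robot as it stands. The module is installed in compiled form; this text tells all that it offers.
- The arm moves only by the tool move_arm, never from a script. Its argument "motion" is a list of rows, each a list of 7 numbers: the turn, a rotation vector about the tool's x, y, z in normalised numbers (1 is 90 degrees), then the shift along the tool's x, y, z in a scale on which 1.0 is 750 mm, then the finger opening in m, from 0 to 0.0854. A call has 1 to 8 rows; each row is the pose to reach, as a shift and turn from the pose commanded when the call began, along the tool's axes at that moment; what a row does not reach only later rows make up. A row lasts 1/8 s, in which the tool goes at most 62.5 mm and 10.7 degrees, less where a joint would pass 70% of its speed; a pose out of reach is approached as far as the arm can. No shift or turn number may pass 1 either way. A call with a gripper value outside its range is refused whole. The fingers move at their own pace and stop on an object; "grip_force" is the grip in N (left out, the last holds). Time passes only in rows, so rows that repeat a pose let the fingers close. It gives the time, the measured TCP pose, the force, the opening and the grip force at its end, in the units of the state.
- sensors.sense(): the state, without advancing time (a new reading comes with each control period).
- grab_frame(name): name is "scene" or "side" or "wrist"; returns (picture, depth): 400x640x3 uint8, red, green, blue; 400x640 float32, mm along the optical axis (not along the pixel's ray), 0 where there is no reading.
- camera_params(name): a dict with "camera_matrix" (3x3 intrinsics, pixels), "world_from_camera" (4x4, takes a point from camera to world coordinates). Camera axes: x right, y down, z forward; pixel columns grow to the right and rows downward; lengths in mm; the calibration is good to about 2 mm. A picture is of the moment at which its call begins: read the wrist's pose just before it. camera_params takes no time and is no camera call; for the wrist camera it gives the pose at the moment of the call.
- order.sign_off(): hands the job in; it is judged then, once.
The state is a dict: "clock": time; "qpos": joint angles; "qvel": joint speeds; "joint_efforts": joint torques, N m; "eef_pos": TCP position; "tcp_rot": TCP orientation; "contact_force": force on the tool from outside, world axes, zero at the start; "wrist_torque": the same for the moment, N m; "opening": opening from 0.0 (shut) to 1.0 (fully open); "grasp_force": force on a finger pad.
Only numpy, scipy, OpenCV 4.12 (cv2) and the standard library are available. Lean on these libraries where they do the work, as an engineer would, in place of code of your own. Each camera call takes 0.05 s, during which the arm holds its last target. There are 200 camera calls.

## Task

Put the white connector upright into the black nest of the press's carriage, then slide the carriage by its blue handle into the guide, past the spring detents, until it is fully home at the stop, and let go of it. Then swing the press's spring-return lever towards the guide's mouth and down by its black cross grip until the arm stands in the green band of the index sector, never in the red, and keep it there for the contact test: your program finishes while still holding the lever in the green. Leave everything else on the table where it is.

Things in the scene. Friction and masses are not known exactly. Their poses are not given: they have to be found in the camera images.
- connector: Loose white connector housing, 22 (x) x 18 (y) x 17 mm high, 20 g, standing upright on the table to the left of the press. Origin at the centre of its underside, z up. Pinch it across its 18 mm sides near the top. Either way round fits the nest.
- carriage: Loose white plate 98 x 56 x 10 mm, 0.2-0.33 kg, lying on the press's base in front of the guide. Origin: underside, directly below the handle; x to its nose, z up. Plate x -16 to +82, y -28 to +28 mm. Handle: blue upright block over the origin, 34 mm long (x), 18 mm thick (y; grasp across this), top at z = 51 mm. Nest for the connector at x = 60 mm. Detent notches in the edges at x = 50 mm.
- nest (a point): Middle of the nest's floor on the carriage (its plate's top), same axes as the carriage. Black frame round it: pocket 26 mm long (x) and 22 mm wide (y), 5 mm deep, frame 4 mm thick. Of a seated connector 12 mm stand out above the frame.
- test_press: Hand press fixed on the table. Origin on the table below the probe head; x from the guide's open mouth to the column (yaw about -0.5), y left, z up. Base 112 mm wide, x -70 to +95 mm, with a 74 mm wide loading tongue to x = -125 mm; top (guide floor) z = 18 mm. Probe head 34 mm wide, x from -17 mm, underside z = 70, top 90 mm. Grey column x 40 to 88 mm, top z = 204 mm.
- carriage_home (a point): Where the carriage's origin lies when fully home: guide floor, x = -60 mm of the press; same axes. Nose stop 1 mm beyond. Mouth 77 mm wide at press x = -62, closing at 20 degrees to rails 58 mm apart (1 mm free each side) from -35 on; lips 12 mm above the floor over the plate's edges there. In the last 32 mm two spring rollers resist (up to 16 N), then drop into the notches at home.
- press_lever (a joint): Lever angle, rad: 0 at rest (arm leaning to the guide's mouth, 65 degrees above level), growing as it swings to the mouth and down; stop at 0.85. Hinge along the press's y at x = 58, z = 140 mm of the press. Green band on the white sector beside the arm: 0.54 to 0.70; red from 0.78. A spring returns it: some 2.5 N at the grip at rest, 7.5 N in the green. Pins meet the connector at about 0.33.
- lever_grip: Black round bar at the lever's end, along the press's y, 18 mm thick, 70 mm long; origin at its middle, 130 mm from the hinge. In the press's frame x = 3, y = 93, z = 258 mm at rest; x = -55, y = 93, z = 204 mm at 0.62 rad. The arm meets it at its right (-y) end; pinch it from above, fingers closing along the press's x; the sleeve turns freely on its pin.
- probe_pins: Block of brass spring pins, 14 x 12 mm, under the probe head; origin at the centre of the pin tips, 55 mm above the table at rest. The lever drives the head down 30 mm per rad; on meeting the connector the pins are pushed up into the head (0.6 N per mm).
- crimping_tool: Bystander: hand crimping pliers with orange grips, 72 x 181 x 16 mm, on the right.
- terminal_jar: Bystander: jar with yellow lid, 55 mm across, 70 mm high, right of the press.
- alcohol_bottle: Bystander: white bottle with red spout, 62 mm across, 150 mm high, on the right.
- spare_roller: Bystander: dark roller, 34 mm across, 18 mm high, on the right.
- gauge_block: Bystander: grey metal block 40 x 30 x 20 mm, right rear.
- small_carton: Bystander: small cardboard carton 111 x 70 x 50 mm, near right.
- flush_cutter: Bystander: cutters with red grips, 60 x 110 x 12 mm, left rear.
There are look-alikes about, which are no part of the job. What is shaped like the carriage but purple is not meant.

How it is judged (in metres and radians):
On the way, in this order (a step that is already met when the one before it is completed fails the run):
1. the connector sits in the carriage's nest, let go of (x of connector in the frame of nest between -0.004 and 0.004 m and y of connector in the frame of nest between -0.004 and 0.004 m and z of connector in the frame of nest between -0.003 and 0.003 m and angle between the x axis of connector and the x axis of nest, either way round below 0.25 rad and contact force between the fingers and connector below 0.1 N), for 0.2 s.
2. the carriage is fully home with the connector in its nest, let go of (x of connector in the frame of nest between -0.004 and 0.004 m and y of connector in the frame of nest between -0.004 and 0.004 m and z of connector in the frame of nest between -0.003 and 0.003 m and angle between the x axis of connector and the x axis of nest, either way round below 0.25 rad and x of carriage in the frame of carriage_home between -0.0035 and 0.0035 m and y of carriage in the frame of carriage_home between -0.003 and 0.003 m and z of carriage in the frame of carriage_home between -0.003 and 0.003 m and angle between the x axis of carriage and the x axis of carriage_home, either way round below 0.05 rad and contact force between the fingers and carriage below 0.2 N), for 0.3 s.
3. the lever is held in the green band with the pins pressed on the connector (x of connector in the frame of nest between -0.004 and 0.004 m and y of connector in the frame of nest between -0.004 and 0.004 m and z of connector in the frame of nest between -0.003 and 0.003 m and angle between the x axis of connector and the x axis of nest, either way round below 0.25 rad and x of carriage in the frame of carriage_home between -0.0035 and 0.0035 m and y of carriage in the frame of carriage_home between -0.003 and 0.003 m and z of carriage in the frame of carriage_home between -0.003 and 0.003 m and angle between the x axis of carriage and the x axis of carriage_home, either way round below 0.05 rad and value of joint press_lever between 0.53 and 0.71 rad and contact force between probe_pins and connector above 2 N and contact force between any of the fingers, the arm and lever_grip above 1 N), for 0.5 s.
At the end, for the whole second after the job is handed in: The connector sits in the nest (within 4 mm, on its floor), the carriage is home (within 3.5 mm along the guide, 3 mm across, on the floor), the robot holds the lever between 0.53 and 0.71 rad, and the pins press on the connector with more than 2 N (all of step 3); the arm keeps its last pose, push and grip.
It fails at once if the lever goes into the red (past 0.79 rad) (value of joint press_lever above 0.79 rad).
It fails at once if a bystander is moved more than 30 mm or knocked over (distance of any of crimping_tool, terminal_jar, alcohol_bottle, spare_roller, gauge_block, small_carton, flush_cutter from where it was at the start of the episode above 0.03 m or angle between any of crimping_tool, terminal_jar, alcohol_bottle, spare_roller, gauge_block, small_carton, flush_cutter's own z axis and vertical above 0.5 rad).
It also fails if it takes over 61 s, if anything falls off the work surface, if the arm or the gripper's body presses on something with over 40 N, if the wrist force passes 120 N, or if a joint passes its speed limit or range.

## Working session

There is one attempt and no reset: what is moved stays moved. The work goes in short steps, Python scripts to look and compute and a tool call to move; the robot and the scene stay as the last step left them, time stands still between calls to the robot, and variables do not carry over. Pictures are saved under pics/ and viewed, at most 10 in all, crops included, and the job is handed in when it is done.

Besides the shell and the picture viewer there is one more tool, called after "Call:" as name(argument=value, ...) on one line, values as JSON. move_arm: Moves the arm, as the interface text tells. Its arguments: {"type":"object","properties":{"motion":{"type":"array","items":{"type":"array","items":{"type":"number"}}},"grip_force":{"type":"number"}},"required":["motion"]}

```bash
mkdir -p pics; cat > h.py <<'E'
import numpy as np, cv2, pickle
from rig import sensors, grab_frame, camera_params, order
from scipy.spatial.transform import Rotation as R
def snap(n,tag):
    p=camera_params(n); im,d=grab_frame(n)
    pickle.dump((im,d,p),open(f'pics/{tag}.pkl','wb'))
    cv2.imwrite(f'pics/{tag}.png',im[:,:,::-1]); return im,d,p
def load(tag): return pickle.load(open(f'pics/{tag}.pkl','rb'))
def cloud(d,p):
    K=p['camera_matrix'];T=p['world_from_camera']
    v,u=np.mgrid[:d.shape[0],:d.shape[1]]
    c=np.stack([(u-K[0,2])/K[0,0]*d,(v-K[1,2])/K[1,1]*d,d],-1)
    return c@T[:3,:3].T+T[:3,3]
E
python3 - <<'E'
from h import *
print(sensors.sense())
a=snap('scene','scene0');b=snap('side','side0')
for n in('scene','side','wrist'):
    p=camera_params(n);print(n,np.round(p['camera_matrix'],1).tolist(),np.round(p['world_from_camera'],3).tolist())
E
```

```text
{'clock': 0.0, 'qpos': array([-1.25438637e+00,  3.53629173e-01,  1.63415379e+00,  1.02986884e-06,
        1.15519655e+00, -2.39097266e-03]), 'qvel': array([ 0.00020821, -0.0004223 ,  0.00089624,  0.00077707,  0.00061566,
        0.00064277]), 'joint_efforts': array([-2.05852535e-03, -6.05252981e+01, -3.42082965e+01, -4.60428453e-05,
        9.14957636e-03, -1.35138919e-05]), 'eef_pos': array([ 195.74717209, -593.04415776,  230.56512086]), 'tcp_rot': array([-3.14020580e+00, -4.25756537e-06,  3.18800506e-01]), 'contact_force': array([0.14967763, 0.35177605, 0.90842042]), 'wrist_torque': array([-0.02846926, -0.01371241, -0.02151605]), 'grasp_force': 0.0, 'opening': 1.0007920442589717}
scene [[442.7, 0.0, 321.4], [0.0, 442.7, 193.2], [0.0, 0.0, 1.0]] [[-0.497, -0.641, 0.585, -382.957], [-0.868, 0.377, -0.325, 545.348], [-0.012, -0.669, -0.743, 1373.038], [0.0, 0.0, 0.0, 1.0]]
side [[401.3, 0.0, 322.1], [0.0, 401.3, 204.9], [0.0, 0.0, 1.0]] [[0.985, 0.142, -0.097, 652.748], [0.171, -0.74, 0.65, -784.374], [0.02, -0.657, -0.753, 1089.878], [0.0, 0.0, 0.0, 1.0]]
wrist [[337.8, 0.0, 326.3], [0.0, 337.8, 198.6], [0.0, 0.0, 1.0]] [[0.313, -0.91, -0.271, 264.748], [-0.95, -0.301, -0.088, -569.296], [-0.002, 0.285, -0.958, 372.032], [0.0, 0.0, 0.0, 1.0]]
```

View pics/scene0.png

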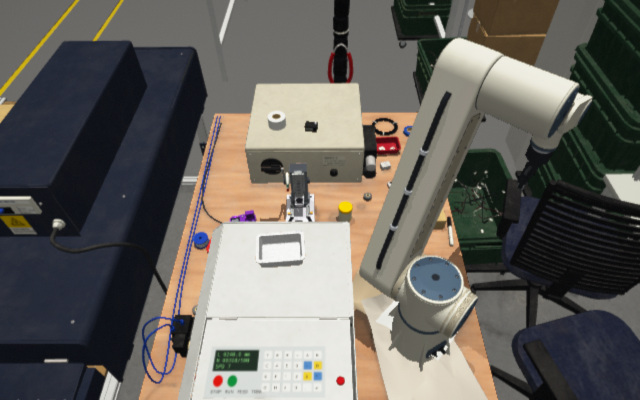

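View pics/side0.png

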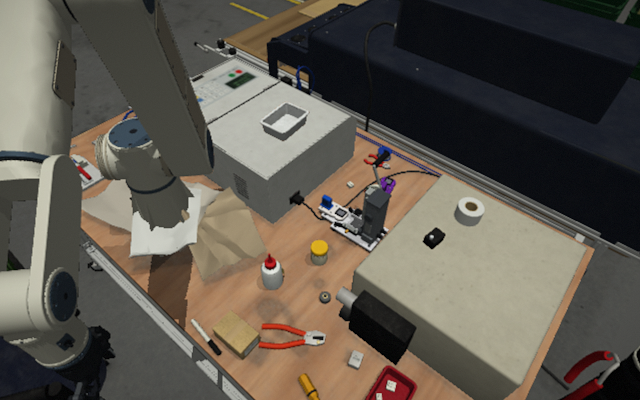

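The side view shows the press with its column at (375,210), the carriage's blue handle at (326,202), a small white block at (350,184), which is probably the connector, and the purple look-alike at (387,184). There are other white blocks at (356,358) and in the red tray at about (390,385). Next: a close crop and depth points.

```bash
python3 - <<'E'
from h import *
im,d,p=load('side0');c=cloud(d,p)
for n,u,v in[('conn?',350,184),('conn2',349,186),('handle',326,200),('purple',387,184),('coltop',377,192),('nest',341,212),('base',345,228),('boxL corner near',350,130),('boxL c2',210,150),('boxL c3',270,188),('boxR c1',440,178),('boxR c2',358,275),('jar',319,246),('bottle',271,260),('black',297,200),('cam',345,298),('redcut',378,160),('wht2',356,358)]:
    print(n,np.round(c[v,u],0))
cr=cv2.resize(im[140:260,270:430],None,fx=5,fy=5,interpolation=cv2.INTER_CUBIC)
cv2.imwrite('pics/crop1.png',cr[:,:,::-1])
E
```

```text
conn? [599. 265.  15.]
conn2 [596. 261.   7.]
handle [529. 128.  62.]
purple [732. 262.  45.]
coltop [693.  63. 203.]
nest [586. 111.  30.]
base [608.  51.  21.]
boxL corner near [571. 391. 165.]
boxL c2 [199.  31. 314.]
boxL c3 [366.  33. 186.]
boxR c1 [879. 146. 217.]
boxR c2 [ 669. -235.  202.]
jar [541. -74.  72.]
bottle [ 421. -183.  124.]
black [434.  98.  74.]
cam [ 644. -270.  137.]
redcut [682. 133. 270.]
wht2 [ 696. -377.   23.]
```

View pics/crop1.png

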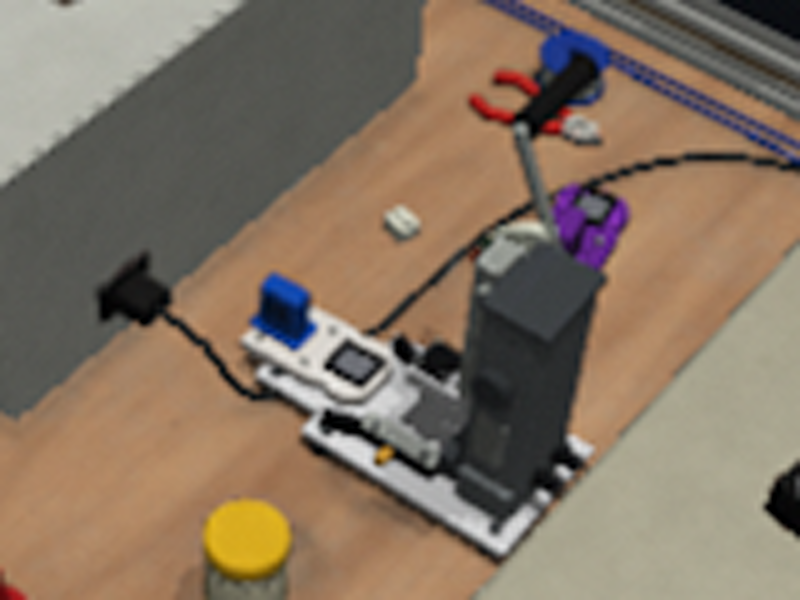

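The connector is at side pixel (350,184), standing left of the press at about (599,265) mm. What could be mistaken for it: the white block at (356,358) and the tray blocks at about (390,385), all on the far right. What could be mistaken for the carriage: the purple one at (387,184). The real carriage is white with a blue handle at (326,200). Next: a move over the area to look with the wrist camera.

Careful with the scale: shifts go in shares of 750 mm and turns go in shares of 90 degrees. That gives: 0.346 m / 0.75 = 0.4613, 0.303 m / 0.75 = 0.404, -1.2 rad / 1.5708 = -0.7639.

Call:
move_arm(motion=[[0, 0, -0.0955, 0.0573, -0.0493, -0.0333, 0.08], [0, 0, -0.191, 0.1147, -0.1, -0.0667, 0.08], [0, 0, -0.2865, 0.1733, -0.1507, -0.1, 0.08], [0, 0, -0.382, 0.2307, -0.2, -0.1333, 0.08], [0, 0, -0.4775, 0.288, -0.2507, -0.16, 0.08], [0, 0, -0.573, 0.3467, -0.3, -0.1867, 0.08], [0, 0, -0.6685, 0.404, -0.3507, -0.2133, 0.08], [0, 0, -0.7639, 0.4613, -0.4, -0.2267, 0.08]])

```text
clock: 1.1
eef_pos: [431.2, -198.5, 402.3]
tcp_rot: [3.14, 0.001, 1.524]
contact_force: [1.0, -0.9, 0.5]
opening: 0.937
grasp_force: 0.0
```

```bash
cat >> h.py <<'E'
def delta(p,yaw,tilt=None):
    s=sensors.sense(); R0=R.from_euler('xyz',s['tcp_rot'])
    Rt=R.from_euler('z',yaw)*R.from_euler('x',np.pi) if tilt is None else tilt
    print('at',np.round(s['eef_pos'],1),np.round(s['tcp_rot'],3),'F',np.round(s['contact_force'],1),'t',round(s['clock'],2),'op',round(s['opening'],3))
    print('turn',np.round((R0.inv()*Rt).as_rotvec(),4),'shift',np.round(R0.inv().apply(np.array(p)-s['eef_pos'])/1000,4))
E
python3 - <<'E'
from h import *
delta([545,200,350],2.6)
E
```

```text
at [ 431.2 -198.5  402.3] [3.140e+00 1.000e-03 1.524e+00] F [ 1.  -0.9  0.5] t 1.1 op 0.937
turn [ 9.0000e-04  1.2000e-03 -1.0763e+00] shift [0.4035 0.0948 0.0522]
```

In the tool's units: 0.4035 m / 0.75 = 0.538, 0.348 m / 0.75 = 0.464, -1.076 rad / 1.5708 = -0.685.

Call:
move_arm(motion=[[0, 0, -0.0955, 0.0773, 0.0187, 0.0107, 0.08], [0, 0, -0.191, 0.1547, 0.0373, 0.02, 0.08], [0, 0, -0.2865, 0.232, 0.0547, 0.0293, 0.08], [0, 0, -0.382, 0.3093, 0.0733, 0.04, 0.08], [0, 0, -0.4902, 0.3867, 0.0907, 0.0493, 0.08], [0, 0, -0.5984, 0.464, 0.1093, 0.06, 0.08], [0, 0, -0.685, 0.538, 0.1267, 0.0693, 0.08], [0, 0, -0.685, 0.538, 0.1267, 0.0693, 0.08]])

```text
clock: 2.1
eef_pos: [546.2, 201.1, 347.6]
tcp_rot: [-3.141, -0.002, 2.6]
contact_force: [-0.1, -1.7, -0.2]
opening: 0.941
grasp_force: 0.0
```

```bash
python3 - <<'E'
from h import *
delta([545,200,350],2.6)
im,d,p=snap('wrist','w1')
cv2.imwrite('pics/w1b.png',im[:,:,::-1])
c=cloud(d,p); print(np.round(p['world_from_camera'],3).tolist())
np.save('pics/c1.npy',c)
E
```

```text
at [546.2 201.1 347.6] [-3.141e+00 -2.000e-03  2.600e+00] F [-0.1 -1.7 -0.2] t 2.1 op 0.941
turn [-0.0011 -0.0018  0.0001] shift [ 0.0005 -0.0016 -0.0023]
[[0.515, 0.822, 0.243, 483.991], [0.857, -0.494, -0.147, 239.781], [-0.0, 0.284, -0.959, 489.175], [0.0, 0.0, 0.0, 1.0]]
```

View pics/w1.png

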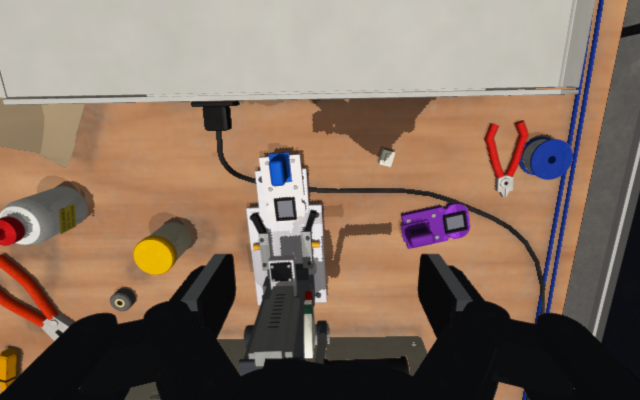

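The wrist view shows the connector at (387,157), the blue handle at (280,170), the nest at (285,208), the press base around (287,255), the purple carriage at (436,226), and the left box's edge along row ~95. Next I measure these by depth segmentation.

```bash
python3 - <<'E'
from h import *
im,d,p=load('w1');c=np.load('pics/c1.npy')
hsv=cv2.cvtColor(im,cv2.COLOR_RGB2HSV)
def win(u0,u1,v0,v1):
    m=np.zeros(d.shape,bool);m[v0:v1,u0:u1]=1;return m&(d>0)
def rect(m,n):
    q=c[m];r=cv2.minAreaRect(q[:,:2].astype(np.float32))
    print(n,len(q),'z',np.round(np.percentile(q[:,2],[5,50,95]),1),'ctr',np.round(r[0],1),'size',np.round(r[1],1),'ang',round(np.radians(r[2]),3))
z=c[...,2]
print('table',np.median(z[win(340,370,200,210)]),np.median(z[win(350,375,170,180)]))
w=win(372,402,142,172)
rect(w&(z>12),'conn top'); rect(w&(z>5),'conn all')
w=win(255,305,140,195)
b=w&(hsv[...,0]>100)&(hsv[...,0]<125)&(hsv[...,1]>120)
rect(b&(z>64),'handle top');rect(b,'handle')
w=win(245,325,145,232)
print('plate z',np.round(np.percentile(z[win(262,268,190,215)],[5,50,95]),1))
dark=win(268,305,190,226)&(hsv[...,2]<70)
rect(dark,'nest frame')
k,l,st,ct=cv2.connectedComponentsWithStats(dark.astype(np.uint8));print(st)
wh=win(250,312,145,235)&(hsv[...,1]<50)&(hsv[...,2]>150)
rect(wh&(z>24)&(z<33),'plate')
base=win(235,340,195,310)&(z>14)&(z<22)&(hsv[...,1]<60)
rect(base,'base')
bx=win(10,570,5,110)&(z>120)
print('boxL z',np.percentile(z[bx],[1,50,99]))
q=c[bx]; 
for u in(100,300,500):
    col=[v for v in range(40,130) if d[v,u]>0 and z[v,u]>120]; print('edge',u,col[-1],np.round(c[col[-1],u],0),np.round(c[60,u],0))
for n,u,v in[('jar',155,255),('column top',290,330),('head',281,270)]:print(n,np.round(c[v,u]))
E
python3 - <<'E'
import cv2
im=cv2.imread('pics/w1.png');cv2.imwrite('pics/crop2.png',cv2.resize(im[135:345,230:420],None,fx=4,fy=2.85,interpolation=cv2.INTER_CUBIC))
E
```

```text
table -1.2715910737783247 -1.2665031263682636
conn top 169 z [12.3 13.4 16. ] ctr [597.4 272. ] size [17.8 21.6] ang 0.773
conn all 213 z [ 9.8 13.1 16. ] ctr [597.2 272.2] size [17.9 22.1] ang 0.772
handle top 338 z [65.1 67.2 68.7] ctr [529.  138.4] size [17.4 32.9] ang 1.099
handle 624 z [28.9 65.3 68.5] ctr [528.8 137.5] size [27.1 41.4] ang 1.101
plate z [15.8 17.3 27.3]
nest frame 169 z [27.9 31.7 32.9] ctr [582.5 111.2] size [28.1 32.5] ang 1.104
[[     0      0    640    400 255831]
 [   274    198     22     22    169]]
plate 1477 z [25.3 26.8 28.5] ctr [565.2 118.9] size [ 72.8 115.3] ang 1.028
base 3412 z [15.3 16.8 18.4] ctr [645.2  73.2] size [111.9 182.6] ang 1.074
boxL z [229.87344193 232.55599701 234.34915401]
edge 100 102 [401.  97. 232.] [380. 117. 234.]
edge 300 98 [474. 223. 233.] [452. 237. 234.]
edge 500 95 [551. 356. 216.] [525. 358. 233.]
jar [539. -67.  68.]
column top [679.  74. 163.]
head [639.  77.  89.]
```

View pics/crop2.png

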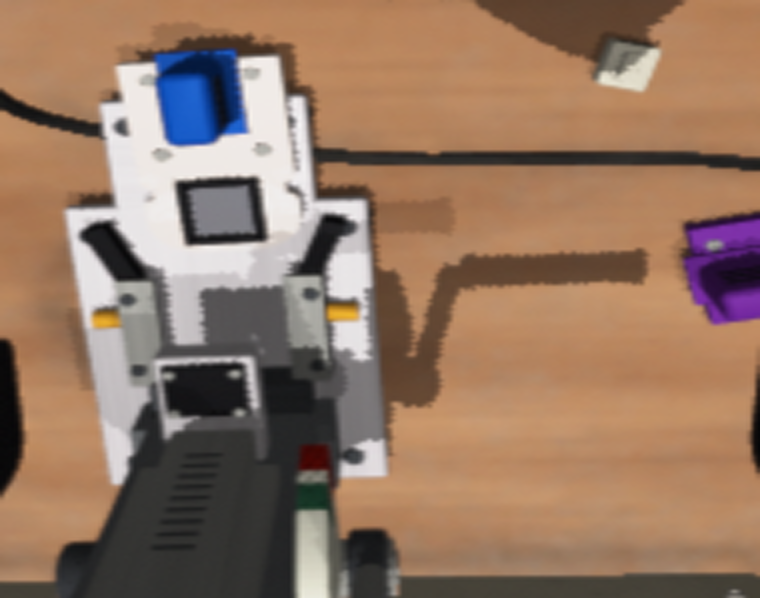

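The crop confirms the white carriage with its blue handle and empty nest, and the connector upright at the upper right. Handle to nest measures 60.0 mm at yaw -0.47, as it should. Next I fit the press pose, and the wrist's dimensions for clearance to the 232 mm box.

```bash
python3 - <<'E'
from h import *
im,d,p=load('w1');c=np.load('pics/c1.npy');z=c[...,2]
hsv=cv2.cvtColor(im,cv2.COLOR_RGB2HSV)
# base: white top at z 15..19, edges -> fit lines of side edges by row
m=(z>14)&(z<19.5)&(hsv[...,1]<60)&(d>0)
L=[];Rr=[]
for v in range(225,300,2):
    us=np.where(m[v,235:345])[0]+235
    if len(us)>3: L.append(c[v,us[0],:2]);Rr.append(c[v,us[-1],:2])
for P in(L,Rr):
    P=np.array(P);x=cv2.fitLine(P.astype(np.float32),cv2.DIST_HUBER,0,.01,.01).ravel();print('edge dir',np.arctan2(x[1],x[0]),x[2:],len(P))
# front edge x=-70 corners & tongue
yaw=-0.497
def inpress(P,o=(645.2,73.2),yaw=yaw):
    q=P[:,:2]-o;return np.c_[q@[np.cos(yaw),np.sin(yaw)],q@[-np.sin(yaw),np.cos(yaw)]]
mm=m.copy();mm[:, :235]=0;mm[:,345:]=0;mm[:150]=0;mm[312:]=0
q=inpress(c[mm]);print('y range',np.percentile(q[:,1],[.5,99.5]),'x range',q[:,0].min(),q[:,0].max())
for a,b in((42,54),(-54,-42)):
    s=q[(q[:,1]>a)&(q[:,1]<b)];print('wing',a,s[:,0].min(),np.sort(s[:,0])[:5],s[:,0].max())
s=q[(abs(q[:,1])<36)&(abs(q[:,1])>28)];print('tongue',np.sort(s[:,0])[:6])
# head top z~88
h=(z>84)&(z<94);h[:, :255]=0;h[:,310:]=0;h[:240]=0;h[300:]=0
q=inpress(c[h]);print('head',len(q),np.percentile(q,[1,99],axis=0))
# arm profile
im,d,p=load('scene0');c=cloud(d,p)
s=(d>0)&(c[...,1]<-450)&(abs(c[...,0]-196)<200)&(c[...,2]>150)
q=c[s]
for a in range(150,700,40):
    t=q[(q[:,2]>a)&(q[:,2]<a+40)]
    if len(t): print(a,len(t),np.round(t.min(0)),np.round(t.max(0)))
E
```

```text
edge dir -0.4962176 [633.8821    17.400162] 38
edge dir -0.49334183 [702.4049   104.946434] 38
y range [-55.21978838  55.65752722] x range -149.06745039770203 91.27502668354498
wing 42 -73.50021826509207 [-73.50021827 -73.31314908 -73.30922097 -73.18174825 -73.11280434] 90.10857392578133
wing -54 -120.78170794799455 [-120.78170795 -120.46530927 -119.0946398  -118.76107107 -118.45384029] 91.27502668354498
tongue [-127.94002801 -127.89303664 -127.84090513 -127.79740475 -127.73995621
 -127.69450231]
head 712 [[-19.56676133 -16.2084259 ]
 [ 37.28587513  24.69392849]]
150 661 [   -4. -1326.   150.] [ 395. -612.  190.]
190 748 [   -3. -1320.   190.] [ 394. -612.  230.]
230 1002 [   -3. -1343.   230.] [ 396. -531.  270.]
270 773 [   -4. -1341.   270.] [ 393. -515.  310.]
310 404 [  161. -1340.   310.] [ 393. -516.  350.]
350 369 [  156. -1338.   350.] [ 394. -549.  390.]
390 343 [  153. -1329.   390.] [ 396. -549.  430.]
430 285 [  153. -1331.   430.] [ 395. -543.  470.]
470 63 [  155. -1304.   470.] [ 389. -558.  500.]
510 9 [ 124. -601.  534.] [ 131. -571.  550.]
550 90 [  95. -637.  550.] [ 142. -480.  590.]
590 189 [  86. -639.  590.] [ 178. -451.  629.]
630 112 [  85. -588.  631.] [ 147. -450.  670.]
670 52 [  85. -500.  670.] [ 116. -450.  687.]
```

The press origin is at about (642.5, 74.7) with yaw -0.495. The carriage origin is (529.0, 138.4) with yaw -0.469, which puts it at press x = -130, y = +2. The connector is at (597.3, 272.1) with its x axis at -0.80. The wrist sits about 300 mm above the TCP, so it clears the box. Next: turn to yaw -0.80 (camera away from the box) and descend for a second view.

In the tool's units: 0.15 m / 0.75 = 0.2, 0.14 m / 0.75 = 0.1867, 1.44 rad / 1.5708 = 0.9167.

Call:
move_arm(motion=[[0, 0, 0.1146, -0.0013, 0.0267, 0.0267, 0.08], [0, 0, 0.2292, -0.0027, 0.0533, 0.0533, 0.08], [0, 0, 0.3438, -0.0053, 0.08, 0.08, 0.08], [0, 0, 0.4584, -0.008, 0.1067, 0.1067, 0.08], [0, 0, 0.573, -0.0093, 0.116, 0.1333, 0.08], [0, 0, 0.6875, -0.0093, 0.116, 0.16, 0.08], [0, 0, 0.8021, -0.0093, 0.116, 0.1867, 0.08], [0, 0, 0.9167, -0.0093, 0.116, 0.2, 0.08]])

```text
clock: 3.15
eef_pos: [597.0, 266.6, 198.3]
tcp_rot: [-3.141, 0.002, 1.146]
contact_force: [-1.1, 0.3, 0.1]
opening: 0.936
grasp_force: 0.0
```

In the tool's units: 0.04 m / 0.75 = 0.0533, 0.035 m / 0.75 = 0.0467, 1.44 rad / 1.5708 = 0.9167.

Call:
move_arm(motion=[[0, 0, 0.1146, 0, 0, 0.0067, 0.05], [0, 0, 0.2292, 0, 0, 0.0133, 0.05], [0, 0, 0.3438, 0, 0, 0.02, 0.05], [0, 0, 0.4584, 0, 0, 0.0267, 0.05], [0, 0, 0.573, 0, 0, 0.0333, 0.05], [0, 0, 0.6875, 0, 0, 0.04, 0.05], [0, 0, 0.8021, 0, 0, 0.0467, 0.05], [0, 0, 0.9167, 0, 0, 0.0533, 0.05]])

```text
clock: 4.15
eef_pos: [597.5, 266.8, 159.5]
tcp_rot: [3.141, -0.0, -0.293]
contact_force: [-0.5, -0.3, 0.2]
opening: 0.584
grasp_force: 0.0
```

In the tool's units: 0.52 rad / 1.5708 = 0.331.

Call:
move_arm(motion=[[0, 0, 0.1146, 0, 0, 0, 0.05], [0, 0, 0.2292, 0, 0, 0, 0.05], [0, 0, 0.331, 0, 0, 0, 0.05], [0, 0, 0.331, 0, 0, 0, 0.05]])

```text
clock: 4.65
eef_pos: [597.6, 267.1, 159.6]
tcp_rot: [3.141, -0.0, -0.806]
contact_force: [0.4, -0.0, -0.2]
opening: 0.59
grasp_force: 0.0
```

```bash
python3 - <<'E'
from h import *
print(sensors.sense()['qpos'])
im,d,p=snap('wrist','w2');c=cloud(d,p);z=c[...,2]
T=np.linalg.inv(p['world_from_camera']);K=p['camera_matrix']
q=K@(T[:3,:3]@[597,272,10]+T[:3,3]);u,v=(q[:2]/q[2]).astype(int);print(u,v,'table',np.median(z[v-60:v-50,u-5:u+5]))
w=np.zeros(d.shape,bool);w[v-50:v+50,u-50:u+50]=1
for t in(7,13,15):
    m=w&(z>t)&(z<25)&(d>0);k,l,st,ct=cv2.connectedComponentsWithStats(m.astype(np.uint8));j=l==1+np.argmax(st[1:,4])
    r=cv2.minAreaRect(c[j][:,:2].astype(np.float32));print(t,j.sum(),np.round(r[0],1),np.round(r[1],1),round(np.radians(r[2]),3),np.round(np.percentile(z[j],[5,50,98]),1))
delta([597.3,272.1,60],-0.8)
E
```

```text
[ 4.18207226e-01  4.68208268e-01  1.62826706e+00 -3.36553062e-04
  1.04523775e+00  2.79526743e+00]
323 186 table 5.048914466982211
7 507 [597.7 271.3] [17.8 22. ] 0.784 [11.5 13.2 16.4]
13 269 [597.9 271.6] [16.8 21. ] 0.764 [13.1 14.  16.9]
15 83 [597.7 271.2] [ 5.3 14.3] 0.765 [15.1 15.6 17.7]
at [597.6 267.4 159.6] [ 3.141 -0.    -0.803] F [ 0.5 -0.2  0.3] t 4.7 op 0.587
turn [ 0.0001 -0.0002 -0.0034] shift [-0.0036 -0.0031  0.0996]
```

View pics/w2.png

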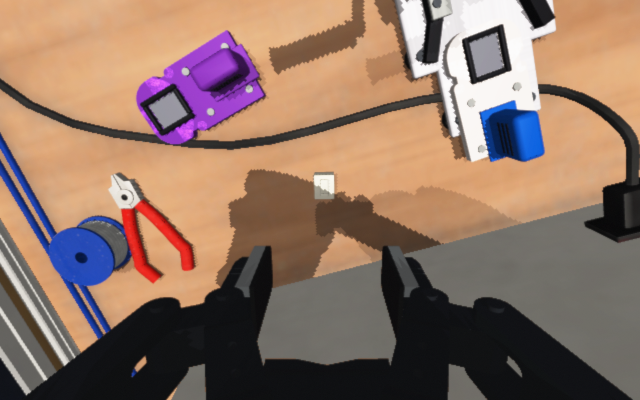

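The connector sits at (323,186), centred below the fingers. Both views agree on (597.6, 271.5) and a height of 17 mm. Next: descend and pinch.

In the tool's units: 0.152 m / 0.75 = 0.2027, 0.145 m / 0.75 = 0.1933, -0.013 rad / 1.5708 = -0.0083.

Call:
move_arm(motion=[[0, 0, -0.0083, -0.004, -0.004, 0.0667, 0.035], [0, 0, -0.0083, -0.004, -0.004, 0.1333, 0.035], [0, 0, -0.0083, -0.004, -0.004, 0.1733, 0.035], [0, 0, -0.0083, -0.004, -0.004, 0.1933, 0.035], [0, 0, -0.0083, -0.004, -0.004, 0.2027, 0.035], [0, 0, -0.0083, -0.004, -0.004, 0.2027, 0.035], [0, 0, -0.0083, -0.004, -0.004, 0.2027, 0.03], [0, 0, -0.0083, -0.004, -0.004, 0.2027, 0.03]])

```text
clock: 5.7
eef_pos: [598.2, 273.0, 8.3]
tcp_rot: [-3.14, -0.001, -0.792]
contact_force: [-0.2, -0.9, 0.1]
opening: 0.355
grasp_force: 0.0
```

Call:
move_arm(motion=[[0, 0, 0, 0, 0, 0, 0.01], [0, 0, 0, 0, 0, 0, 0.01], [0, 0, 0, 0, 0, 0, 0.01], [0, 0, 0, 0, 0, 0, 0.01], [0, 0, 0, 0, 0, 0, 0.01], [0, 0, 0, 0, 0, 0, 0.01]], grip_force=30)

```text
clock: 6.45
eef_pos: [597.9, 273.0, 8.1]
tcp_rot: [-3.141, -0.0, -0.792]
contact_force: [-2.2, -0.6, 7.1]
opening: 0.197
grasp_force: 29.7
```

```bash
python3 - <<'E'
from h import *
delta([597.6,271.6,120],-.79); print(sensors.sense()['grasp_force'])
E
```

```text
at [597.9 273.    8.1] [-3.141 -0.    -0.792] F [-2.2 -0.6  7.1] t 6.45 op 0.197
turn [-0.0008 -0.0003 -0.0022] shift [ 0.0008  0.0011 -0.1119]
29.678054451942444
```

```bash
python3 - <<'E'
from h import *
im,d,p=load('w2');c=cloud(d,p);z=c[...,2];hsv=cv2.cvtColor(im,cv2.COLOR_RGB2HSV)
def rect(m,n):
    k,l,st,ct=cv2.connectedComponentsWithStats(m.astype(np.uint8));m=l==1+np.argmax(st[1:,4])
    q=c[m];r=cv2.minAreaRect(q[:,:2].astype(np.float32));print(n,len(q),np.round(r[0],1),np.round(r[1],1),round(np.radians(r[2]),3),np.round(np.percentile(z[m],[5,50,95]),1))
w=np.zeros(d.shape,bool);w[90:170,470:550]=1
rect(w&(hsv[...,0]>100)&(hsv[...,0]<125)&(hsv[...,1]>120)&(z>64),'handle top')
w[:]=0;w[20:90,460:515]=1
rect(w&(hsv[...,2]<75)&(z>24),'nest'); rect(w&(z<31)&(z>26)&(hsv[...,2]<170)&(hsv[...,1]<60),'floor')
E
```

```text
handle top 1190 [586. 166.] [155.3  33.2] 0.468 [65.  67.2 68.6]
nest 841 [606.9 159.7] [136.8  32.7] 1.117 [28.6 31.3 32.8]
floor 1203 [583.4 111.4] [30.3 33.2] 1.085 [26.1 27.2 30.7]
```

In the tool's units: -0.15 m / 0.75 = -0.2, -0.14 m / 0.75 = -0.1867, -1 rad / 1.5708 = -0.6366.

Call:
move_arm(motion=[[0, 0, 0, 0, 0, -0.0533, 0.01], [0, 0, 0, 0, 0, -0.1267, 0.01], [0, 0, -0.0637, 0, 0, -0.1867, 0.01], [0, 0, -0.1783, 0, 0, -0.2, 0.01], [0, 0, -0.2928, 0, 0, -0.2, 0.01], [0, 0, -0.4074, 0, 0, -0.2, 0.01], [0, 0, -0.522, 0, 0, -0.2, 0.01], [0, 0, -0.6366, 0, 0, -0.2, 0.01]])

```text
clock: 7.45
eef_pos: [597.4, 272.7, 157.2]
tcp_rot: [3.142, 0.0, 0.214]
contact_force: [0.8, 0.2, 0.1]
opening: 0.196
grasp_force: 29.5
```

In the tool's units: -1.44 rad / 1.5708 = -0.9167.

Call:
move_arm(motion=[[0, 0, -0.1146, 0, 0, 0, 0.01], [0, 0, -0.2292, 0, 0, 0, 0.01], [0, 0, -0.3438, 0, 0, 0, 0.01], [0, 0, -0.4584, 0, 0, 0, 0.01], [0, 0, -0.573, 0, 0, 0, 0.01], [0, 0, -0.6875, 0, 0, 0, 0.01], [0, 0, -0.8021, 0, 0, 0, 0.01], [0, 0, -0.9167, 0, 0, 0, 0.01]])

```text
clock: 8.45
eef_pos: [597.4, 272.7, 157.2]
tcp_rot: [-3.141, 0.0, 1.654]
contact_force: [0.3, 0.2, 0.1]
opening: 0.195
grasp_force: 29.5
```

```bash
python3 - <<'E'
from h import *
delta([583,111,120],2.672); print(sensors.sense()['grasp_force'],sensors.sense()['qpos'])
E
```

```text
at [597.4 272.7 157.2] [-3.141  0.     1.654] F [0.3 0.2 0.1] t 8.45 op 0.195
turn [-2.0000e-04 -0.0000e+00 -1.0182e+00] shift [-0.1599 -0.0278  0.0372]
29.5314958691597 [ 4.25918448e-01  4.73975879e-01  1.62485523e+00 -2.04099370e-05
  1.04296855e+00  3.42931240e-01]
```

In the tool's units: -0.16 m / 0.75 = -0.2133, 0.037 m / 0.75 = 0.0493, -1.018 rad / 1.5708 = -0.6481.

Call:
move_arm(motion=[[0, 0, -0.1146, -0.04, -0.0067, 0.0133, 0.01], [0, 0, -0.2292, -0.08, -0.0133, 0.0267, 0.01], [0, 0, -0.3438, -0.12, -0.02, 0.04, 0.01], [0, 0, -0.4584, -0.16, -0.028, 0.0493, 0.01], [0, 0, -0.573, -0.1933, -0.0333, 0.06, 0.01], [0, 0, -0.6481, -0.2133, -0.0373, 0.0667, 0.01], [0, 0, -0.6481, -0.2133, -0.0373, 0.0733, 0.01], [0, 0, -0.6481, -0.2133, -0.0373, 0.0733, 0.01]])

```text
clock: 9.45
eef_pos: [581.9, 111.5, 102.0]
tcp_rot: [-3.142, -0.0, 2.663]
contact_force: [1.2, -0.2, 0.0]
opening: 0.197
grasp_force: 29.5
```

```bash
python3 - <<'E'
from h import *
im,d,p=load('w2');c=cloud(d,p);z=c[...,2];hsv=cv2.cvtColor(im,cv2.COLOR_RGB2HSV)
w=np.zeros(d.shape,bool);w[90:170,470:550]=1
e=np.array([np.cos(-.469),np.sin(-.469)]);f=np.array([-e[1],e[0]])
def ctr(m,n):
    q=c[m][:,:2];a=np.percentile(q@e,[2,98]);b=np.percentile(q@f,[2,98]);print(n,np.round(a.mean()*e+b.mean()*f,1),np.diff(a),np.diff(b))
ctr(w&(hsv[...,0]>100)&(hsv[...,0]<125)&(hsv[...,1]>120)&(z>64),'handle')
w[:]=0;w[24:84,462:512]=1
ctr(w&(hsv[...,2]<75)&(z>29)&(z<34),'nest')
im,d,p=snap('wrist','w3');s=sensors.sense()
delta([583,111,36],2.672);print(s['grasp_force'])
c=cloud(d,p)
cv2.imwrite('pics/w3c.png',cv2.resize(im[130:400,190:470],None,fx=2,fy=2)[:,:,::-1])
E
```

```text
handle [530.6 138.1] [30.92768024] [15.76056052]
nest [583.6 111.6] [32.07885825] [28.56019467]
at [582.1 111.7 102.3] [ 3.141 -0.     2.664] F [-0.2  0.4  0.4] t 9.5 op 0.192
turn [ 0.0001 -0.0001 -0.008 ] shift [-0.0012 -0.0002  0.0663]
29.530557990074158
```

View pics/w3c.png

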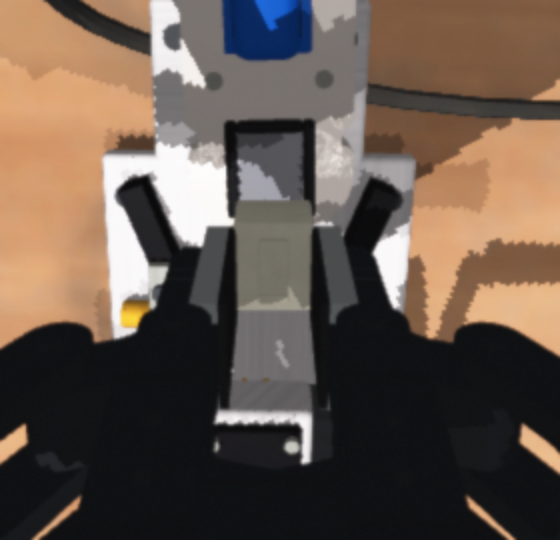

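The connector is held square between the pads at crop (272,255), just above the nest at (268,170). Next I measure both in this same view for the relative offset.

```bash
python3 - <<'E'
from h import *
im,d,p=load('w3');c=cloud(d,p);z=c[...,2];hsv=cv2.cvtColor(im,cv2.COLOR_RGB2HSV)
ps=np.array([582.1,111.7]);yaw=-.471
e=np.array([np.cos(yaw),np.sin(yaw)]);f=np.array([-e[1],e[0]])
Q=np.stack([(c[...,:2]-ps)@e,(c[...,:2]-ps)@f],-1)  # relative to TCP, carriage axes
def pr(m,n):
    q=Q[m];print(n,len(q),'x',np.round(np.percentile(q[:,0],[2,50,98]),1),'y',np.round(np.percentile(q[:,1],[2,98]),1),'mid',np.round(np.percentile(q[:,1],[2,98]).mean(),1),'z',np.round(np.percentile(z[m],[5,50,95]),1))
w=np.zeros(d.shape,bool)
w[230:284,305:348]=1; con=w&(z>90)&(z<118)&(abs(Q[...,1])<8.6)
pr(con,'conn'); pr(con&(z>107),'conn top')
w[:]=0;w[188:235,298:352]=1
fr=w&(z>29)&(z<35)&(hsv[...,2]<60);pr(fr,'frame')
for v in(205,212,220):
    us=np.where(fr[v])[0];print(v,us.min(),us.max(),np.round(Q[v,us.min()],1),np.round(Q[v,us.max()],1))
col=[v for v in range(185,205) if fr[v,325]];print(col,[np.round(Q[v,325],1) for v in col])
b=np.zeros_like(w);b[100:165,290:350]=1
b&=(hsv[...,0]>100)&(hsv[...,0]<125)&(hsv[...,1]>120)&(z>64);pr(b,'handle top')
print('z',[np.round(z[v,325]) for v in range(225,290,6)])
E
```

```text
conn 2007 x [-13.8  -6.6   7. ] y [-7.6  8.2] mid 0.3 z [ 97.3 107.  110.1]
conn top 965 x [-13.   -3.9   6.5] y [-7.6  8.2] mid 0.3 z [107.1 108.4 111.3]
frame 652 x [-15.9  -9.6  12.8] y [-14.5  13.9] mid -0.3 z [30.2 31.6 32.6]
205 303 346 [ -6.  -14.5] [-5.8 13.8]
212 303 346 [ -1.2 -14.6] [-1.3 13.8]
220 304 346 [  4.3 -14.1] [ 4.8 13.9]
[190, 191, 192, 193, 194, 195, 196] [array([-16. ,   0.1]), array([-15.4,   0.1]), array([-14.8,   0.1]), array([-14.2,   0.1]), array([-13.6,   0.1]), array([-12.8,   0.1]), array([-12.1,   0. ])]
handle top 2000 x [-72.5 -58.7 -43.3] y [-9.1  7.8] mid -0.7 z [65.3 67.4 68.8]
z [np.float64(26.0), np.float64(96.0), np.float64(103.0), np.float64(106.0), np.float64(109.0), np.float64(110.0), np.float64(109.0), np.float64(110.0), np.float64(109.0), np.float64(110.0), np.float64(18.0)]
```

```bash
python3 - <<'E'
from h import *
im,d,p=load('w3');c=cloud(d,p);z=c[...,2]
ps=np.array([582.1,111.7]);yaw=-.471
e=np.array([np.cos(yaw),np.sin(yaw)])
for u in(315,325,335):print(u,[(v,round((c[v,u,:2]-ps)@e,1),round(z[v,u],1)) for v in list(range(228,246,2))+list(range(276,292,2))])
print(np.round(p['world_from_camera'][:3,3],1))
E
```

```text
315 [(228, np.float64(12.3), np.float64(26.1)), (230, np.float64(-13.5), np.float64(94.1)), (232, np.float64(-13.1), np.float64(95.6)), (234, np.float64(-12.8), np.float64(97.4)), (236, np.float64(-13.6), np.float64(101.5)), (238, np.float64(-13.6), np.float64(104.0)), (240, np.float64(-13.6), np.float64(106.1)), (242, np.float64(-13.1), np.float64(107.1)), (244, np.float64(-12.5), np.float64(107.9)), (276, np.float64(4.5), np.float64(105.5)), (278, np.float64(4.7), np.float64(107.0)), (280, np.float64(6.3), np.float64(105.9)), (282, np.float64(7.2), np.float64(106.1)), (284, np.float64(7.7), np.float64(107.1)), (286, np.float64(62.9), np.float64(17.3)), (288, np.float64(64.9), np.float64(16.7)), (290, np.float64(66.4), np.float64(17.1))]
325 [(228, np.float64(11.8), np.float64(27.6)), (230, np.float64(-13.6), np.float64(94.5)), (232, np.float64(-13.1), np.float64(95.6)), (234, np.float64(-13.6), np.float64(99.4)), (236, np.float64(-13.7), np.float64(102.0)), (238, np.float64(-13.6), np.float64(104.1)), (240, np.float64(-13.6), np.float64(106.1)), (242, np.float64(-13.3), np.float64(
[... 466 characters left out ...]
.3), np.float64(93.9)), (232, np.float64(-13.5), np.float64(96.7)), (234, np.float64(-13.7), np.float64(99.6)), (236, np.float64(-13.6), np.float64(101.8)), (238, np.float64(-14.0), np.float64(105.0)), (240, np.float64(-13.3), np.float64(105.6)), (242, np.float64(-13.0), np.float64(107.1)), (244, np.float64(-11.8), np.float64(106.4)), (276, np.float64(3.8), np.float64(106.8)), (278, np.float64(4.6), np.float64(107.2)), (280, np.float64(6.2), np.float64(106.2)), (282, np.float64(6.9), np.float64(106.7)), (284, np.float64(8.0), np.float64(106.7)), (286, np.float64(63.4), np.float64(16.6)), (288, np.float64(65.3), np.float64(16.3)), (290, np.float64(67.3), np.float64(15.8))]
[517.2 146.2 243.4]
```

In this view the connector's centre is 2.7 mm behind the TCP along carriage x and the nest's centre is 0.8 mm ahead. So I shift 3.3 mm towards the nose, then lower.

In the tool's units: 0.063 m / 0.75 = 0.084, 0.06 m / 0.75 = 0.08, -0.008 rad / 1.5708 = -0.0051.

Call:
move_arm(motion=[[0, 0, -0.0051, -0.0044, -0.0005, 0.0267, 0.01], [0, 0, -0.0051, -0.0044, -0.0005, 0.0533, 0.01], [0, 0, -0.0051, -0.0044, -0.0005, 0.0693, 0.01], [0, 0, -0.0051, -0.0044, -0.0005, 0.0747, 0.01], [0, 0, -0.0051, -0.0044, -0.0005, 0.08, 0.01], [0, 0, -0.0051, -0.0044, -0.0005, 0.084, 0.01], [0, 0, -0.0051, -0.0044, -0.0005, 0.084, 0.01]])

```text
clock: 10.38
eef_pos: [584.8, 109.2, 39.4]
tcp_rot: [3.141, 0.0, 2.674]
contact_force: [0.4, 0.2, -0.3]
opening: 0.194
grasp_force: 29.5
```

```bash
python3 - <<'E'
from h import *
delta([584.9,109.8,37],2.672);print(sensors.sense()['wrist_torque'])
im,d,p=snap('wrist','w4')
cv2.imwrite('pics/w4c.png',cv2.resize(im[130:400,190:470],None,fx=2,fy=2)[:,:,::-1])
E
```

```text
at [584.8 109.2  39.4] [3.141 0.    2.674] F [ 0.4  0.2 -0.3] t 10.38 op 0.194
turn [0.0002 0.0002 0.0017] shift [0.0002 0.0005 0.0024]
[ 0.06549993 -0.04980991  0.03716175]
```

View pics/w4c.png

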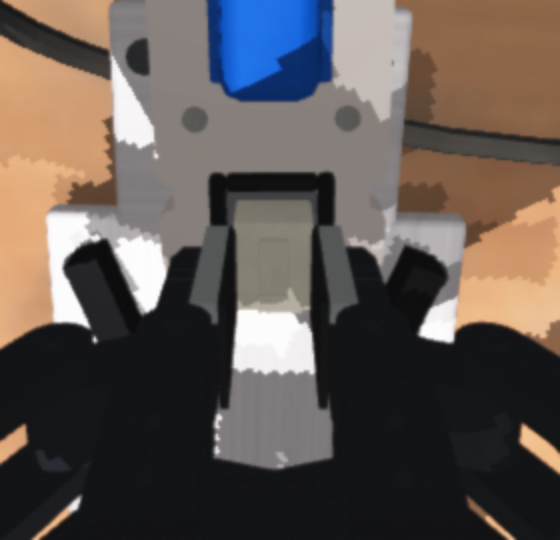

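The connector is between the frame's walls (frame at crop rows 175 to 225, with a small gap to the connector's back edge), and there is no contact force. Next: lower 3 mm more and release.

In the tool's units: 0.0027 m / 0.75 = 0.0036, 0.0015 m / 0.75 = 0.002.

Call:
move_arm(motion=[[0, 0, 0, 0, 0.0005, 0.002, 0.01], [0, 0, 0, 0, 0.0005, 0.0036, 0.01], [0, 0, 0, 0, 0.0005, 0.0036, 0.01], [0, 0, 0, 0, 0.0005, 0.0036, 0.035], [0, 0, 0, 0, 0.0005, 0.0036, 0.035], [0, 0, 0, 0, 0.0005, 0.0036, 0.035], [0, 0, 0, 0, 0.0005, 0.0036, 0.035]])

```text
clock: 11.3
eef_pos: [584.9, 109.6, 36.6]
tcp_rot: [3.142, 0.0, 2.674]
contact_force: [0.1, 0.6, -0.4]
opening: 0.408
grasp_force: 0.0
```

In the tool's units: -0.11 m / 0.75 = -0.1467, -0.09 m / 0.75 = -0.12.

Call:
move_arm(motion=[[0, 0, 0, 0, 0, -0.0267, 0.035], [0, 0, 0, 0, 0, -0.0667, 0.035], [0, 0, 0, 0.0267, 0, -0.12, 0.035], [0, 0, 0, 0.0533, 0, -0.1467, 0.035], [0, 0, 0, 0.0533, 0, -0.1467, 0.06]])

```text
clock: 11.92
eef_pos: [549.7, 128.3, 149.5]
tcp_rot: [3.139, 0.003, 2.675]
contact_force: [-0.2, -0.1, -0.9]
opening: 0.607
grasp_force: 0.0
```

```bash
python3 - <<'E'
from h import *
im,d,p=snap('wrist','w5');c=cloud(d,p);z=c[...,2];hsv=cv2.cvtColor(im,cv2.COLOR_RGB2HSV)
cv2.imwrite('pics/w5c.png',cv2.resize(im[60:330,190:470],None,fx=2,fy=2)[:,:,::-1])
e=np.array([np.cos(-.47),np.sin(-.47)]);f=np.array([-e[1],e[0]]);o=np.array([583,111.3])
Q=np.stack([(c[...,:2]-o)@e,(c[...,:2]-o)@f],-1)
def pr(m,n):
    q=Q[m];a=np.percentile(q,[1,99],axis=0);m0=a.mean(0);print(n,len(q),np.round(a,1).tolist(),'mid',np.round(m0,1),'world',np.round(o+m0[0]*e+m0[1]*f,1),'z',np.round(np.percentile(z[m],[5,50,95]),1))
near=(np.abs(Q)<19).all(-1)&(d>0)
pr(near&(z>38)&(z<48),'conn'); pr(near&(hsv[...,2]<70)&(z>29)&(z<34),'frame')
h=(hsv[...,0]>100)&(hsv[...,0]<125)&(hsv[...,1]>120)&(z>65)&(z<72)&(abs(Q[...,0]+60)<25)&(abs(Q[...,1])<20)
pr(h,'handle')
r=cv2.minAreaRect(c[h][:,:2].astype(np.float32));print(r)
delta([529.5,138.2,100],1.076+.026)
E
```

```text
conn 586 [[-11.2, -8.3], [10.2, 9.4]] mid [-0.5  0.5] world [582.8 112. ] z [39.6 41.2 44.1]
frame 427 [[-17.0, -14.4], [15.7, 13.9]] mid [-0.6 -0.2] world [582.3 111.4] z [30.2 31.5 32.7]
handle 1121 [[-75.9, -9.1], [-44.7, 7.3]] mid [-60.3  -0.9] world [528.8 137.8] z [65.8 67.4 68.6]
((528.9625854492188, 137.97764587402344), (17.202770233154297, 32.64692687988281), 63.55448532104492)
at [549.8 127.9 148.2] [3.140e+00 2.000e-03 2.675e+00] F [ 0.1  0.7 -0.4] t 11.97 op 0.693
turn [3.0000e-03 4.0000e-04 1.5726e+00] shift [0.0229 0.     0.0482]
```

View pics/w5c.png

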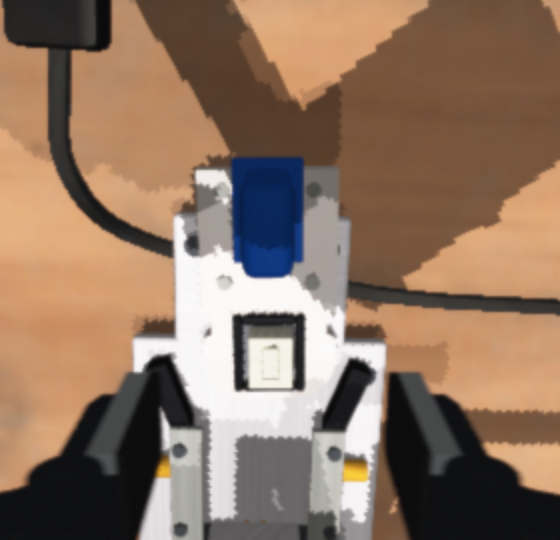

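The connector is seated: its centre is within 0.7 mm of the frame's, and its top is at ~45 mm, in the black frame at crop (268,355). Handle centre (528.9,138.0). I turn to yaw 1.10 and grasp the handle fore and aft, so the rear pad pushes it positively.

In the tool's units: 0.045 m / 0.75 = 0.06, 0.03 m / 0.75 = 0.04, 1.44 rad / 1.5708 = 0.9167.

Call:
move_arm(motion=[[0, 0, 0.1146, 0.004, 0, 0, 0.05], [0, 0, 0.2292, 0.008, 0, 0, 0.05], [0, 0, 0.3438, 0.012, 0, 0, 0.05], [0, 0, 0.4584, 0.016, 0, 0, 0.05], [0, 0, 0.573, 0.02, 0, 0.0133, 0.05], [0, 0, 0.6875, 0.024, 0, 0.0267, 0.05], [0, 0, 0.8021, 0.028, 0, 0.04, 0.05], [0, 0, 0.9167, 0.0307, 0, 0.06, 0.05]])

```text
clock: 12.98
eef_pos: [529.1, 137.6, 100.7]
tcp_rot: [-3.141, 0.0, 1.228]
contact_force: [0.1, -0.1, -0.4]
opening: 0.589
grasp_force: 0.0
```

In the tool's units: 0.133 rad / 1.5708 = 0.0847.

Call:
move_arm(motion=[[0, 0, 0.0847, 0, 0, 0, 0.05], [0, 0, 0.0847, 0, 0, 0, 0.05]])

```text
clock: 13.22
eef_pos: [528.8, 137.6, 100.8]
tcp_rot: [-3.141, 0.001, 1.101]
contact_force: [0.8, 0.5, 0.2]
opening: 0.583
grasp_force: 0.0
```

```bash
python3 - <<'E'
from h import *
delta([528.9,138.0,47],1.103)
im,d,p=snap('wrist','w6');c=cloud(d,p);z=c[...,2];hsv=cv2.cvtColor(im,cv2.COLOR_RGB2HSV)
h=(hsv[...,0]>100)&(hsv[...,0]<125)&(hsv[...,1]>120)&(z>65)&(z<72)&(abs(c[...,0]-529)<30)&(abs(c[...,1]-138)<30)
print(h.sum());r=cv2.minAreaRect(c[h][:,:2].astype(np.float32));print(r)
E
```

```text
at [528.8 137.6 100.8] [-3.141e+00  1.000e-03  1.101e+00] F [0.8 0.5 0.2] t 13.22 op 0.583
turn [-0.0008  0.0008 -0.0015] shift [ 0.0005 -0.      0.0538]
1517
((529.869873046875, 138.6826934814453), (16.81728744506836, 33.15390396118164), 62.49546432495117)
```

Call:
move_arm(motion=[[0, 0, 0, 0.0007, 0, 0.0333, 0.05], [0, 0, 0, 0.0007, 0, 0.06, 0.05], [0, 0, 0, 0.0007, 0, 0.0707, 0.05], [0, 0, 0, 0.0007, 0, 0.0707, 0.025], [0, 0, 0, 0.0007, 0, 0.0707, 0.025], [0, 0, 0, 0.0007, 0, 0.0707, 0.025], [0, 0, 0, 0.0007, 0, 0.0707, 0.025], [0, 0, 0, 0.0007, 0, 0.0707, 0.025]], grip_force=40)

```text
clock: 14.28
eef_pos: [528.9, 138.5, 48.7]
tcp_rot: [3.141, -0.0, 1.101]
contact_force: [0.5, 0.2, -2.6]
opening: 0.392
grasp_force: 39.9
```

```bash
python3 - <<'E'
from h import *
s=sensors.sense();print(s['grasp_force'],s['wrist_torque'])
o=np.array([642.5,74.7]);y=-.495;e=np.array([np.cos(y),np.sin(y)]);f=np.array([-e[1],e[0]])
q=s['eef_pos'][:2]-o;print('press xy',q@e,q@f)
for x in(-100,-60,-59):
    t=o+x*e; delta([t[0],t[1],s['eef_pos'][2]],1.076)
E
```

```text
39.8989337682724 [0.08573109 0.04046512 0.00635007]
press xy -130.2422321322743 2.1402445432123542
at [528.9 138.5  48.7] [ 3.141 -0.     1.101] F [ 0.5  0.2 -2.6] t 14.28 op 0.392
turn [ 0.0001 -0.0001  0.0249] shift [-0.0029  0.0302  0.    ]
at [528.9 138.5  48.7] [ 3.141 -0.     1.101] F [ 0.5  0.2 -2.6] t 14.28 op 0.392
turn [ 0.0001 -0.0001  0.0249] shift [-0.0039  0.0702  0.    ]
at [528.9 138.5  48.7] [ 3.141 -0.     1.101] F [ 0.5  0.2 -2.6] t 14.28 op 0.392
turn [ 0.0001 -0.0001  0.0249] shift [-0.0039  0.0712  0.    ]
```

In the tool's units: 0.036 m / 0.75 = 0.048, 0.025 m / 0.75 = 0.0333, 0.025 rad / 1.5708 = 0.0159.

Call:
move_arm(motion=[[0, 0, 0.0076, -0.002, 0.0067, 0, 0.025], [0, 0, 0.0159, -0.0033, 0.0147, 0, 0.025], [0, 0, 0.0159, -0.004, 0.024, 0, 0.025], [0, 0, 0.0159, -0.004, 0.0333, 0, 0.025], [0, 0, 0.0159, -0.004, 0.0413, 0, 0.025], [0, 0, 0.0159, -0.004, 0.048, 0, 0.025], [0, 0, 0.0159, -0.004, 0.048, 0, 0.025]])

```text
clock: 15.15
eef_pos: [560.3, 119.1, 48.9]
tcp_rot: [3.141, -0.0, 1.075]
contact_force: [-2.3, -0.6, 4.4]
opening: 0.386
grasp_force: 40.6
```

```bash
cat >> h.py <<'E'
O=np.array([642.5,74.7]);PY=-.495
PE=np.array([np.cos(PY),np.sin(PY)]);PF=np.array([-PE[1],PE[0]])
def pressxy(v): return np.round([(v[:2]-O)@PE,(v[:2]-O)@PF],1)
E
python3 - <<'E'
from h import *
s=sensors.sense();F=s['contact_force'];print(pressxy(s['eef_pos']),'Fpress',F[:2]@PE,F[:2]@PF,F[2],s['wrist_torque'],s['tcp_rot'],s['opening'])
E
```

```text
[-93.5   0. ] Fpress -1.7238553005186015 -1.5813794079835777 4.371576585611256 [0.13124469 0.56367332 0.04626694] [ 3.14133041e+00 -2.14379313e-04  1.07544964e+00] 0.3860408925434004
```

In the tool's units: 0.032 m / 0.75 = 0.0427, 0.029 m / 0.75 = 0.0387.

Call:
move_arm(motion=[[0, 0, 0, 0, 0.008, 0, 0.025], [0, 0, 0, 0, 0.016, 0, 0.025], [0, 0, 0, 0, 0.024, 0, 0.025], [0, 0, 0, 0, 0.032, 0, 0.025], [0, 0, 0, 0, 0.0387, 0, 0.025], [0, 0, 0, 0, 0.0427, 0, 0.025], [0, 0, 0, 0, 0.0427, 0, 0.025]])

```text
clock: 16.02
eef_pos: [588.4, 103.9, 48.9]
tcp_rot: [3.141, -0.0, 1.076]
contact_force: [-0.9, -1.3, 4.5]
opening: 0.384
grasp_force: 40.4
```

```bash
python3 - <<'E'
from h import *
s=sensors.sense();F=s['contact_force'];print(pressxy(s['eef_pos']),'Fpress',F[:2]@PE,F[:2]@PF,F[2],s['wrist_torque'],s['tcp_rot'],s['opening'])
E
```

```text
[-61.5   0. ] Fpress -0.21375113933410173 -1.5533210270692943 4.509820485105336 [ 0.07597184  0.59459513 -0.03207964] [ 3.14093704e+00 -2.94644050e-04  1.07553022e+00] 0.38441383812039487
```

In the tool's units: 0.002 m / 0.75 = 0.0027, 0.001 m / 0.75 = 0.0013.

Call:
move_arm(motion=[[0, 0, 0, 0, 0.0013, 0, 0.025], [0, 0, 0, 0, 0.0027, 0, 0.025], [0, 0, 0, 0, 0.0027, 0, 0.025]])

```text
clock: 16.4
eef_pos: [589.5, 103.3, 48.9]
tcp_rot: [-3.141, 0.0, 1.075]
contact_force: [-2.8, 1.9, 7.0]
opening: 0.385
grasp_force: 40.6
```

```bash
python3 - <<'E'
from h import *
s=sensors.sense();F=s['contact_force'];print(pressxy(s['eef_pos']),'Fpress',F[:2]@PE,F[:2]@PF,F[2],s['wrist_torque'],s['tcp_rot'],s['opening'])
E
```

```text
[-60.2  -0.1] Fpress -3.3743888090945533 0.2945766035212045 7.023914741604911 [ 0.3140691   0.93866882 -0.15347237] [-3.14121746e+00  1.88311411e-05  1.07529985e+00] 0.38549893731682916
```

In the tool's units: 0.002 m / 0.75 = 0.0027, 0.001 m / 0.75 = 0.0013.

Call:
move_arm(motion=[[0, 0, 0, 0, 0.0013, 0, 0.025], [0, 0, 0, 0, 0.0027, 0, 0.025], [0, 0, 0, 0, 0.0027, 0, 0.025]])

```text
clock: 16.77
eef_pos: [590.3, 102.7, 48.8]
tcp_rot: [-3.139, 0.001, 1.075]
contact_force: [-6.5, 3.3, 9.6]
opening: 0.385
grasp_force: 40.9
```

```bash
python3 - <<'E'
from h import *
s=sensors.sense();F=s['contact_force'];print(pressxy(s['eef_pos']),'Fpress',F[:2]@PE,F[:2]@PF,F[2],s['wrist_torque'],s['tcp_rot'],s['opening'])
E
```

```text
[-59.2  -0.2] Fpress -7.279714081491568 -0.1415564270933145 9.57147651909262 [ 0.82127854  1.56200581 -0.03115831] [-3.13948987e+00  5.28843708e-04  1.07537856e+00] 0.3853994690495391
```

In the tool's units: 0.003 m / 0.75 = 0.004, 0.0015 m / 0.75 = 0.002.

Call:
move_arm(motion=[[0, 0, 0, 0, 0.002, 0, 0.025], [0, 0, 0, 0, 0.004, 0, 0.025], [0, 0, 0, 0, 0.004, 0, 0.025]])

```text
clock: 17.15
eef_pos: [590.9, 102.2, 48.8]
tcp_rot: [-3.136, 0.001, 1.075]
contact_force: [-14.4, 8.9, 16.8]
opening: 0.386
grasp_force: 41.8
```

```bash
python3 - <<'E'
from h import *
s=sensors.sense();F=s['contact_force'];print(pressxy(s['eef_pos']),'Fpress',F[:2]@PE,F[:2]@PF,F[2],s['wrist_torque'],s['tcp_rot'],s['opening'])
E
```

```text
[-58.5  -0.3] Fpress -16.95185701554996 0.985654164564731 16.812230877955372 [ 1.76723049  2.70977465 -0.08121008] [-3.13559808e+00  1.44823823e-03  1.07494568e+00] 0.3859164103908992
```

The force is 17 N with only 0.7 mm of travel, so the nose seems to be at the stop. Next: relax, release, lift and check.

In the tool's units: -0.11 m / 0.75 = -0.1467, -0.06 m / 0.75 = -0.08.

Call:
move_arm(motion=[[0, 0, 0, 0, -0.0027, 0, 0.025], [0, 0, 0, 0, -0.0053, 0, 0.03], [0, 0, 0, 0, -0.0053, 0, 0.05], [0, 0, 0, 0, -0.0053, 0, 0.05], [0, 0, 0, 0, -0.0053, 0, 0.05], [0, 0, 0, 0, -0.0053, -0.0267, 0.05], [0, 0, 0, 0, -0.0053, -0.08, 0.05], [0, 0, 0, 0, -0.0267, -0.1467, 0.05]])

```text
clock: 18.15
eef_pos: [576.6, 110.1, 160.4]
tcp_rot: [3.141, 0.0, 1.075]
contact_force: [0.3, -0.2, -0.1]
opening: 0.58
grasp_force: 0.0
```

```bash
python3 - <<'E'
from h import *
s=sensors.sense();print(s['eef_pos'],s['contact_force'])
im,d,p=snap('wrist','w7');c=cloud(d,p);z=c[...,2];hsv=cv2.cvtColor(im,cv2.COLOR_RGB2HSV)
Q=np.stack([(c[...,:2]-O)@PE,(c[...,:2]-O)@PF],-1)
def pr(m,n):
    if m.sum()<5: print(n,m.sum());return
    q=Q[m];a=np.percentile(q,[1,99],axis=0);print(n,len(q),np.round(a,1).tolist(),'mid',np.round(a.mean(0),1),'z',np.round(np.percentile(z[m],[5,50,95]),1))
R_=lambda x,y,rx,ry:(abs(Q[...,0]-x)<rx)&(abs(Q[...,1]-y)<ry)&(d>0)
h=(hsv[...,0]>100)&(hsv[...,0]<125)&(hsv[...,1]>120)&(z>65)&(z<72)&R_(-62,0,35,25)
pr(h,'handle');print(cv2.minAreaRect(c[h][:,:2].astype(np.float32)))
w=(hsv[...,1]<60)&(hsv[...,2]>110)
pr(w&(z>13)&(z<20)&R_(-90,45,60,9),'left wing'); pr(w&(z>13)&(z<20)&R_(-100,-33,50,4),'tongue R');pr(w&(z>13)&(z<20)&R_(-110,33,30,4),'tongue L')
pr(w&(z>24)&(z<31)&R_(-75,-20,25,7),'plate tail');pr((z>80)&(z<95)&R_(0,0,30,20),'head')
pr(R_(0,0,20,14)&(z>38)&(z<50),'conn')
cv2.imwrite('pics/w7c.png',cv2.resize(im[:,100:540],None,fx=1.5,fy=1.5)[:,:,::-1])
E
```

```text
[576.59503593 110.1309531  160.41593672] [ 0.29124437 -0.22678032 -0.12598415]
handle 924 [[-75.5, -8.5], [-44.4, 8.3]] mid [-60.   -0.1] z [65.7 67.4 68.7]
((589.8534545898438, 103.25502014160156), (17.727245330810547, 31.64895248413086), 61.76862335205078)
left wing 723 [[-115.0, 36.4], [-30.4, 53.9]] mid [-72.7  45.2] z [15.3 16.7 18. ]
tongue R 550 [[-123.5, -36.8], [-51.4, -29.2]] mid [-87.4 -33. ] z [15.6 16.7 18. ]
tongue L 476 [[-123.8, 29.0], [-80.8, 36.6]] mid [-102.3   32.8] z [15.3 16.7 17.9]
plate tail 124 [[-74.9, -26.9], [-50.7, -22.8]] mid [-62.8 -24.9] z [25.8 26.7 27.8]
head 3165 [[-16.6, -16.0], [27.5, 16.8]] mid [5.4 0.4] z [83. 88. 91.]
conn 99 [[-11.6, -7.8], [8.6, 9.3]] mid [-1.5  0.8] z [38.3 40.3 42.1]
```

View pics/w7c.png

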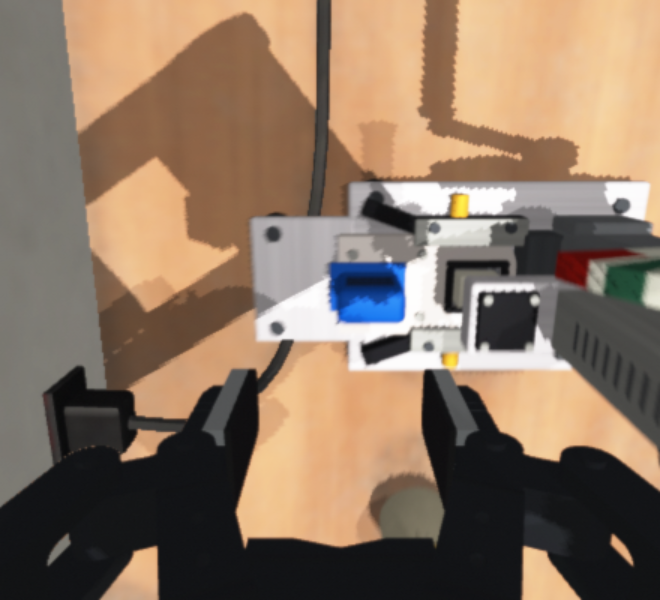

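The handle is at press x = -60.0, y = -0.1 with yaw matching, so the carriage is home. The connector is visible in the nest under the head, at about (478,285). Next: rise and look at the lever grip.

In the tool's units: -0.17 m / 0.75 = -0.2267, -0.12 m / 0.75 = -0.16.

Call:
move_arm(motion=[[0, 0, 0, 0, 0, -0.08, 0.05], [0, 0, 0, 0, 0, -0.16, 0.05], [0, 0, 0, 0, 0, -0.2267, 0.05], [0, 0, 0, 0.0467, 0.052, -0.2267, 0.05], [0, 0, 0, 0.0933, 0.104, -0.2267, 0.05], [0, 0, 0, 0.0933, 0.104, -0.2267, 0.05]])

```text
clock: 18.95
eef_pos: [680.5, 135.5, 328.5]
tcp_rot: [3.141, -0.001, 1.076]
contact_force: [-0.2, -0.6, -0.1]
opening: 0.586
grasp_force: 0.0
```

```bash
python3 - <<'E'
from h import *
s=sensors.sense();print(s['eef_pos'],pressxy(s['eef_pos']))
im,d,p=snap('wrist','w8');c=cloud(d,p);z=c[...,2];hsv=cv2.cvtColor(im,cv2.COLOR_RGB2HSV)
Q=np.stack([(c[...,:2]-O)@PE,(c[...,:2]-O)@PF],-1)
m=(z>235)&(z<285)&(abs(Q[...,0]-3)<40)&(abs(Q[...,1]-93)<60)&(d>0)
q=np.c_[Q[m],z[m]];print(len(q),np.round(np.percentile(q,[1,50,99],axis=0),1).tolist())
v,u=np.where(m);print(u.min(),u.max(),v.min(),v.max())
for y0 in range(50,140,10):
    t=q[abs(q[:,1]-y0)<4]
    if len(t)>5:print(y0,len(t),'x',np.round(np.percentile(t[:,0],[2,98]),1),'z',np.round(np.percentile(t[:,2],[2,98]),1))
im2,d2,p2=load('side0');c2=cloud(d2,p2);Q2=np.stack([(c2[...,:2]-O)@PE,(c2[...,:2]-O)@PF],-1)
m=(c2[...,2]>240)&(abs(Q2[...,0]-3)<40)&(abs(Q2[...,1]-93)<50);q=np.c_[Q2[m],c2[...,2][m]];print('side',len(q),np.round(np.percentile(q,[2,50,98],axis=0),1).tolist())
cv2.imwrite('pics/w8c.png',im[:,:,::-1])
E
```

```text
[680.45729235 135.52291648 328.52290232] [ 4.5 71.6]
3308 [[-5.6, 51.2, 239.5], [3.6, 93.1, 264.1], [15.3, 127.8, 267.2]]
309 346 127 246
50 125 x [-1.1 18.1] z [236.5 262.5]
60 299 x [-5.9 15.3] z [236.4 267.4]
70 312 x [-5.  12.3] z [256.8 266.3]
80 330 x [-5.6 12.2] z [256.6 266.4]
90 340 x [-5.5 12.1] z [257.  266.2]
100 345 x [-5.3 11.9] z [257.9 266.2]
110 363 x [-5.1 11.8] z [258.1 266. ]
120 361 x [-5.  11.7] z [258.4 266.3]
130 167 x [-6.2 12.9] z [252.1 267.7]
side 138 [[-0.8, 46.7, 242.2], [9.1, 80.0, 264.0], [15.6, 125.4, 269.7]]
```

View pics/w8c.png

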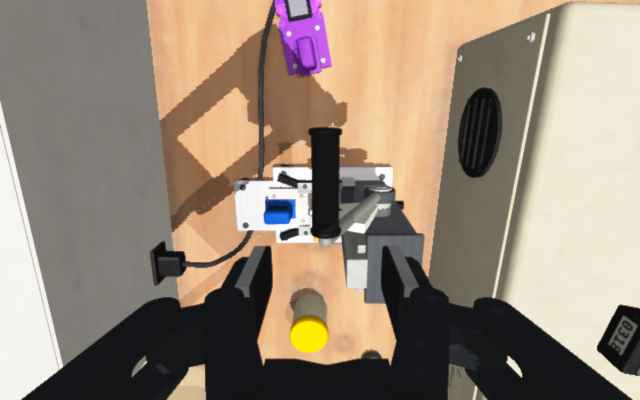

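The grip bar is at (325,183), measured at press x 3.3, y 58 to 128, with its top at 267 mm, which matches the lever at rest (axis z 258). Next: descend around it and pinch.

In the tool's units: 0.088 m / 0.75 = 0.1173, 0.08 m / 0.75 = 0.1067.

Call:
move_arm(motion=[[0, 0, 0, 0.0293, -0.0013, 0, 0.05], [0, 0, 0, 0.0293, -0.0013, 0.04, 0.05], [0, 0, 0, 0.0293, -0.0013, 0.08, 0.05], [0, 0, 0, 0.0293, -0.0013, 0.1067, 0.05], [0, 0, 0, 0.0293, -0.0013, 0.1173, 0.05], [0, 0, 0, 0.0293, -0.0013, 0.1173, 0.05]])

```text
clock: 19.75
eef_pos: [687.8, 155.0, 240.9]
tcp_rot: [-3.142, -0.0, 1.076]
contact_force: [0.1, -0.4, 0.8]
opening: 0.582
grasp_force: 0.0
```

Call:
move_arm(motion=[[0, 0, 0, 0, 0, 0, 0.012], [0, 0, 0, 0, 0, 0, 0.012], [0, 0, 0, 0, 0, 0, 0.012], [0, 0, 0, 0, 0, 0, 0.012], [0, 0, 0, 0, 0, 0, 0.012], [0, 0, 0, 0, 0, 0, 0.012]], grip_force=60)

```text
clock: 20.5
eef_pos: [688.3, 155.0, 241.7]
tcp_rot: [3.14, -0.001, 1.076]
contact_force: [-0.7, 0.3, 5.7]
opening: 0.185
grasp_force: 58.5
```

```bash
python3 - <<'E'
from h import *
s=sensors.sense();F=s['contact_force'];print(s['clock'],s['eef_pos'],pressxy(s['eef_pos']),F[:2]@PE,F[:2]@PF,F[2],s['opening'],s['tcp_rot'])
g=lambda t:np.array([58-130*np.cos(1.1345-t),140+130*np.sin(1.1345-t)])
for t in(.1,.2,.3,.4,.5,.56,.6,.62):print(t,np.round(g(t)-g(0),1))
E
```

```text
20.5 [688.28003197 154.95897007 241.65760038] [ 2.2 92.4] -0.7809950429767504 -0.041516455588858525 5.723438020825645 0.18497264230831625 [ 3.14049750e+00 -1.16971035e-03  1.07576476e+00]
0.1 [-11.5  -6.1]
0.2 [-22.3 -13.3]
0.3 [-32.4 -21.5]
0.4 [-41.5 -30.7]
0.5 [-49.8 -40.8]
0.56 [-54.2 -47.2]
0.6 [-56.9 -51.6]
0.62 [-58.2 -53.8]
```

In the tool's units: -0.0415 m / 0.75 = -0.0553, -0.037 m / 0.75 = -0.0493.

Call:
move_arm(motion=[[0, 0, 0, 0, -0.008, 0.004, 0.012], [0, 0, 0, 0, -0.0153, 0.008, 0.012], [0, 0, 0, 0, -0.0227, 0.0128, 0.012], [0, 0, 0, 0, -0.0297, 0.0177, 0.012], [0, 0, 0, 0, -0.0367, 0.0231, 0.012], [0, 0, 0, 0, -0.0432, 0.0287, 0.012], [0, 0, 0, 0, -0.0493, 0.0347, 0.012], [0, 0, 0, 0, -0.0553, 0.0409, 0.012]])

```text
clock: 21.5
eef_pos: [651.6, 174.6, 209.9]
tcp_rot: [3.14, -0.001, 1.076]
contact_force: [3.7, -1.3, 4.5]
opening: 0.185
grasp_force: 58.5
```

```bash
cat >> h.py <<'E'
def lev():
    s=sensors.sense();F=s['contact_force'];x,y=pressxy(s['eef_pos']);dz=s['eef_pos'][2]
    print(round(s['clock'],2),'press',x,y,'z',round(dz,1),'F',np.round([F[:2]@PE,F[:2]@PF,F[2]],1),'op',round(s['opening'],3),'grip',round(s['grasp_force'],1),'th',np.round(1.1345-np.arctan2(dz+17-140,58-(x+.9)),3), 'r',np.hypot(dz+17-140,57.1-x))
E
python3 -c "from h import *;lev()"
```

```text
21.5 press -39.4 92.2 z 209.9 F [3.9 0.7 4.5] op 0.185 grip 58.5 th 0.401 r 129.8774439126316
```

In the tool's units: 0.022 m / 0.75 = 0.0293, 0.0182 m / 0.75 = 0.0243.

Call:
move_arm(motion=[[0, 0, 0, 0, -0.0056, 0.0067, 0.012], [0, 0, 0, 0, -0.0111, 0.0135, 0.012], [0, 0, 0, 0, -0.0151, 0.0192, 0.012], [0, 0, 0, 0, -0.0184, 0.0243, 0.012], [0, 0, 0, 0, -0.0215, 0.0293, 0.012], [0, 0, 0, 0, -0.0215, 0.0293, 0.012], [0, 0, 0, 0, -0.0215, 0.0293, 0.012]])

```text
clock: 22.38
eef_pos: [638.1, 181.8, 188.2]
tcp_rot: [3.139, -0.001, 1.076]
contact_force: [4.5, -2.7, 6.4]
opening: 0.187
grasp_force: 58.6
```

```bash
python3 - <<'E'
from h import *
lev()
im,d,p=snap('wrist','w9');a,_,_=snap('side','side9')
l=cv2.resize(im[:,150:550],(400,400));r=cv2.resize(a[150:250,300:420],(400,333),interpolation=cv2.INTER_CUBIC)
o=np.zeros((400,800,3),np.uint8);o[:,:400]=l;o[:333,400:]=r
cv2.imwrite('pics/f.png',o[:,:,::-1])
E
```

```text
22.38 press -54.7 92.2 z 188.2 F [ 5.2 -0.2  6.4] op 0.187 grip 58.6 th 0.606 r 129.43909321192837
```

View pics/f.png

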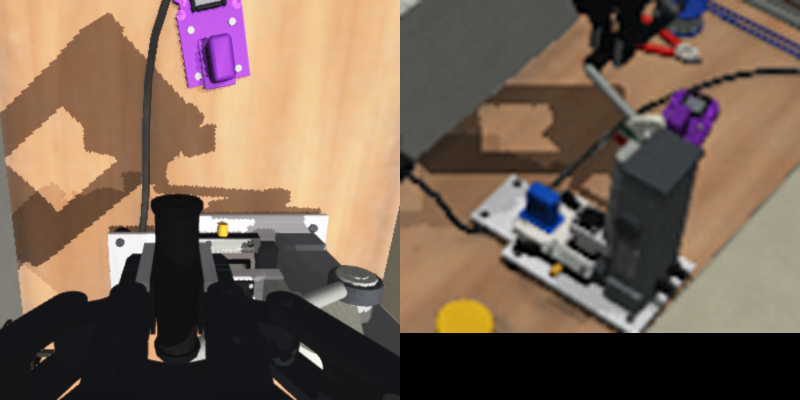

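The lever is at 0.606 rad, the grip is held, and the blue handle is still home at (545,205). Next: hold for the contact test and hand in.

Call:
move_arm(motion=[[0, 0, 0, 0, 0, 0, 0.012], [0, 0, 0, 0, 0, 0, 0.012], [0, 0, 0, 0, 0, 0, 0.012], [0, 0, 0, 0, 0, 0, 0.012], [0, 0, 0, 0, 0, 0, 0.012], [0, 0, 0, 0, 0, 0, 0.012], [0, 0, 0, 0, 0, 0, 0.012], [0, 0, 0, 0, 0, 0, 0.012]])

```text
clock: 23.48
eef_pos: [638.2, 181.8, 188.3]
tcp_rot: [3.139, -0.001, 1.076]
contact_force: [5.6, -2.6, 6.0]
opening: 0.19
grasp_force: 58.6
```

```bash
python3 -c "
from h import *
lev(); print(order.sign_off()); lev()"
```

```text
23.48 press -54.7 92.2 z 188.3 F [6.1 0.4 6. ] op 0.19 grip 58.6 th 0.606 r 129.4802883900164
the job is handed in; nothing more can be done
None
the job is handed in; nothing more can be done
```

Handed in at about 23.5 s: by my measurements the connector is in the nest, the carriage is home and released, and the lever is held at about 0.61 rad in the green (pin force not measured, no verdict returned); I viewed 12 pictures, two over the limit of 10.

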